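# Preload the force cell with the coarse ring of the bench press

## Task

Set the black force cell into the nest of the little blue-grey press's sliding carriage and push the carriage fully home under the plunger. Then turn only the outer black ring clockwise, feeling for the plunger to touch down, until it bears on the cell with about 15 N (8 to 22 N is fine, never over 25 N), and let go. The aluminium fine knob with the red tab in the middle of the ring is already set and must keep its setting, and the brass weight standing on the bench stays where it is.

Things in the scene. Friction and masses are not known exactly. Their poses are not given: they have to be found in the camera images.
- cell_centre (a point): centre (half-way up) of the loose black force cell, a block 44 (its x) x 52 (its y) x 34 (z) mm, about 230 g, lying on the bench; its z is up.
- nest (a point): middle of the floor of the nest on the press's sliding carriage, 22 mm above the bench. Pocket 48 (x) x 56 (y) mm: 2 mm of play round the cell laid with its x and y along the nest's (either way round). Walls rise 6 mm, then flare out to 11 mm. x points to the far side, y is the way the carriage slides home, z up. The press is fixed, turned up to 0.25 rad from the base axes.
- handle (a point): middle of the outer face of the carriage's black push handle, an upright plate 44 mm wide (x) and 10 mm thick (y); its top is 15 mm above this point, its foot 19 mm below. The face is 90 mm from the nest's centre, on the -y side; push it along +y. Axes as the nest's.
- carriage (a joint): travel of the carriage, m: 0 to 0.006 at the start (out for loading), 0.100 = fully home against its stop, with the nest's centre on the plunger axis. It drags with about 2 N and stays where it is left.
- press_head: the press's blue-grey overhanging head with all it carries: outer ring, fine knob, plunger. Origin on the vertical plunger axis, 103 mm above the bench; 20 mm thick, 64 mm wide (y), reaching 32 mm in front (-x) of the axis; the column stands behind it (+x) and is no higher. z is up.
- outer_ring (a point): centre, half-way up, of the black knurled outer ring (coarse feed) on the head; vertical axis, diameter 49 mm, 18 mm tall, underside 10 to 12 mm above the head. Clockwise from above lowers the plunger 10 mm per rad; the ring keeps its height and stays where it is left. Friction about 0.30 N m; once the plunger bears, each rad adds 30 N on the cell and 0.30 N m to the ring.
- plunger_guide (a point): lower end of the plunger's guide bush, on the axis under the head (fixed, it does not move with the plunger). The brass tip, 16 mm across, is sprung. Its height at the start varies and is not reported: it touches the cell after 0.3 to 1.7 rad of ring turning, which must be felt; 15 N is then reached 0.50 rad past first touch, at 0.15 N m above the torque read while turning freely.
- fine_tab (a point): end of the red thumb tab of the inner fine knob, 32 mm from the ring's axis, 7 mm above the ring's top face. The tab is 8 mm wide, 5 mm thick, and juts out 36 mm from the axis, past the ring's edge: fingers coming round with the ring can catch it. The knob is 29 mm across, its top 17 mm above the ring, and turns easily (0.05 N m). The tab points to the robot, up to 1.25 rad to either side.
- weight_centre (a point): centre (half-way up) of a loose brass weight, 33 mm across, 40 mm tall, standing on the bench; to be left alone.
Things that resemble listed ones, but are neither listed nor needed, are in the scene too. What is shaped like the part that bears cell_centre but green, purple or white is not meant.

How it is judged:
By the outcome, as a careful person would: the job done as asked, in the order asked, and still so for the second after the job is handed in, with the robot touching nothing.
It also fails if it takes over 72 s, if anything falls off the work surface, if the arm or the gripper's body presses on something with over 40 N, if the wrist force passes 120 N, or if a joint passes its speed limit or range.

## Robot

A 7-joint arm with a two-finger parallel gripper is mounted at the origin on a cart in front of the work surface, level with it; the furniture and walls round the work are solid. World frame = base frame: x ahead of the robot, y to its left, z up, the work surface at z = 0. Lengths are in m, angles in rad, forces in N, time in s.
With the tool pointing down it reaches from about 0.35 to 0.9 m from the base axis. Payload 19.9 kg.
Tool frame: the origin (TCP) lies between the finger pads; the fingertips stand 19 mm ahead of it and the grasp point (between the pads) is the TCP; z points along the fingers, y is the direction in which the jaws open and shut (so a half turn about z gives the same grasp; the last joint's range is limited). The gripper opens to 94 mm and grips with 3 to 60 N. Pads are 16 mm wide; open, the fingers measure 119 mm over their backs; the gripper's body (75 mm by 177 mm) begins 78 mm behind the grasp point.
Start: joints at [1.113, 0.417, -0.01, 1.614, 0.005, 1.111, -0.053], TCP at [0.252, -0.572, 0.224] pointing down, gripper open.
Joint ranges: [-2.81, 2.81], [-0.39, 2.02], [-1.27, 1.25], [0.06, 2.57], [-1.19, 4.33], [0.19, 2], [-2.82, 2.82]. Speed limits (rad/s): [1.89, 1.89, 2.39, 2.39, 3.01, 3.01, 3.01].

## Interface

Orientations are given as a 3x3 rotation matrix whose columns are the frame's x, y, z axes.
In Python, from rig import robot gives the robot as it stands. Calls block until the motion is done:
- robot.move_ptp(position, orientation): joint-space move of the TCP to a pose.
- robot.move_linear(position, velocity=0.15, frame=None, threshold=None): straight line of the TCP; frame=None keeps the orientation; velocity is the mean speed in m/s. With threshold (N) it stops when the force on the tool has changed by that much, and returns True; else False.
- robot.goto_joints(angles): joint-space move.
- robot.gripper_to(opening): finger opening in m; the grip force is fixed at half the most; returns when the fingers have stopped.
- robot.pause(seconds).
- robot.ik(position, orientation): joint angles nearest the present ones, or None.
- robot.get_state(): the state.
- robot.grab_frame(name): name is "side" or "top"; returns the picture (384x512x3 uint8, red, green, blue); there is no depth.
- robot.camera_info(name): a dict with "fx", "fy", "cx", "cy" (pixels), "dist" ([k1, k2, p1, p2, k3] as OpenCV has them; the pictures are not rectified), "rvec" (rotation vector, rad) and "tvec" (3), from world to camera coordinates, as OpenCV has them. Camera axes: x right, y down, z forward; pixel columns grow to the right and rows downward; lengths in m; the calibration is good to about 2 mm. A picture is of the moment at which its call begins. camera_info takes no time and is no camera call.
A pose or a line that the arm cannot do raises robot.PlanningError and nothing moves.
- robot.sign_off(): hands the job in, once; it reports no verdict.
The state is a dict: "time": time; "qpos": joint angles; "joint_vel": joint speeds; "effort": joint torques, N m; "ee_pos": TCP position; "tool_rot": TCP orientation; "force": force on the tool from outside, world axes, zero at the start; "moment": the same for the moment, N m; "opening": finger opening in m.
Only numpy, scipy, OpenCV 4.12 (cv2) and the standard library are available. Lean on these libraries where they do the work, as an engineer would, in place of code of your own. Each camera call takes 0.05 s, during which the arm holds its last target.

## Working session

There is one attempt and no reset: what is moved stays moved. The work goes in short steps, each a Python script; the robot and the scene stay as the last script left them, time stands still between calls to the robot, and variables do not carry over. Pictures are saved under pics/ and viewed, and the job is handed in when it is done.

```bash
ls -la; mkdir -p pics; python3 - <<'E'
from rig import robot
import cv2
for n in("side","top"):
    im=robot.grab_frame(n); cv2.imwrite(f"pics/{n}0.png",im[:,:,::-1]); print(n,robot.camera_info(n))
s=robot.get_state(); print(s)
E
```

```text
total 12
drwxr-xr-x  3 agent agent 4096 Dec  7 06:43 .
drwxr-xr-x 23 root  root  4096 Dec  7 06:43 ..
drwxr-xr-x  2 agent agent 4096 Dec  7 06:43 pics
side {'fx': 348.7891647425403, 'fy': 348.7891647425403, 'cx': 251.30571454897597, 'cy': 188.82342305621526, 'dist': array([-0.08803287,  0.        ,  0.        ,  0.        ,  0.        ]), 'rvec': array([2.02986278, 0.05129867, 0.00370218]), 'tvec': array([-0.47995486,  0.05765341,  0.98724275])}
top {'fx': 347.4894912966111, 'fy': 347.4894912966111, 'cx': 251.81178792356644, 'cy': 190.42716660418478, 'dist': array([-0.06140292,  0.        ,  0.        ,  0.        ,  0.        ]), 'rvec': array([ 2.13300307, -2.14817911,  0.20329643]), 'tvec': array([-0.07602126,  0.49261447,  0.89084636])}
{'time': 0.1, 'qpos': array([ 1.11351188,  0.41791954, -0.01033306,  1.61409408,  0.00472966,
        1.11067448, -0.05299892]), 'joint_vel': array([ 0.00107708, -0.00364741,  0.00021524, -0.00083864, -0.00052998,
       -0.00275881,  0.00013485]), 'effort': array([ 2.22516021e-03, -8.52590847e+01,  6.40097558e-01, -4.26693392e+01,
       -4.90167446e-02,  1.64062029e-02,  1.03154844e-04]), 'ee_pos': array([ 0.25232037, -0.57147179,  0.22389277]), 'tool_rot': array([[ 9.14779677e-01,  4.03952808e-01, -5.21342410e-04],
       [ 4.03953133e-01, -9.14779202e-01,  9.36805646e-04],
       [-9.84879223e-05, -1.06756867e-03, -9.99999425e-01]]), 'force': array([ 0.20180428, -0.40475688,  0.54291244]), 'moment': array([-0.0093598 , -0.01284244, -0.00816093]), 'opening': 0.09395248245223327}
```

View pics/side0.png

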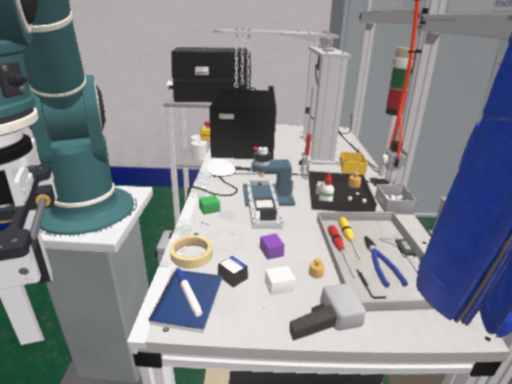

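View pics/top0.png

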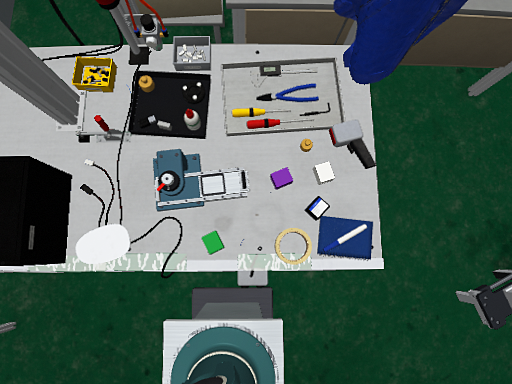

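```bash
python3 - <<'E'
import cv2
t=cv2.imread("pics/top0.png"); s=cv2.imread("pics/side0.png")
cv2.imwrite("pics/t_press.png",cv2.resize(t[135:225,140:265],None,fx=6,fy=6,interpolation=cv2.INTER_CUBIC))
cv2.imwrite("pics/t_cell.png",cv2.resize(t[130:230,260:385],None,fx=6,fy=6,interpolation=cv2.INTER_CUBIC))
cv2.imwrite("pics/s_press.png",cv2.resize(s[140:235,230:310],None,fx=6,fy=6,interpolation=cv2.INTER_CUBIC))
cv2.imwrite("pics/s_cell.png",cv2.resize(s[230:300,200:340],None,fx=5,fy=5,interpolation=cv2.INTER_CUBIC))
E
```

```text
(no output)
```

View pics/t_press.png

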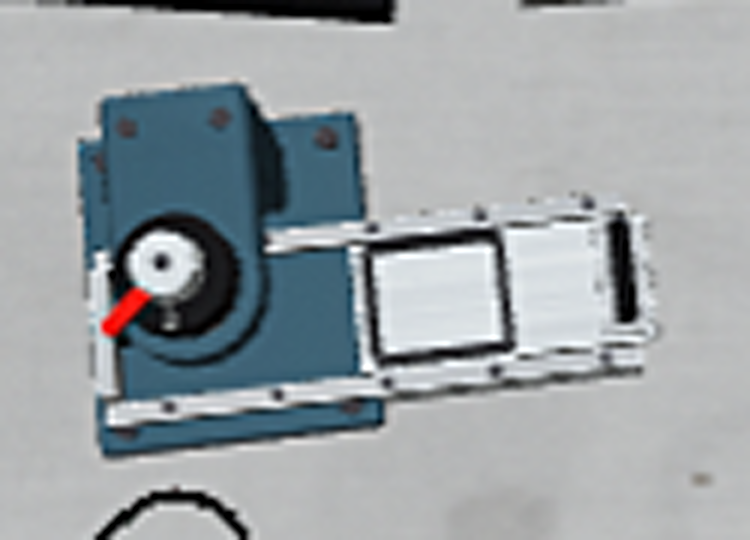

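View pics/t_cell.png

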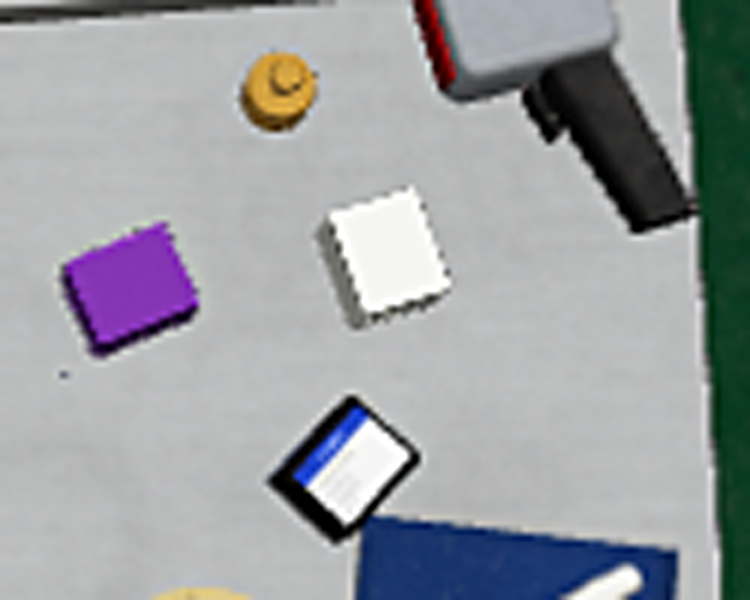

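View pics/s_press.png

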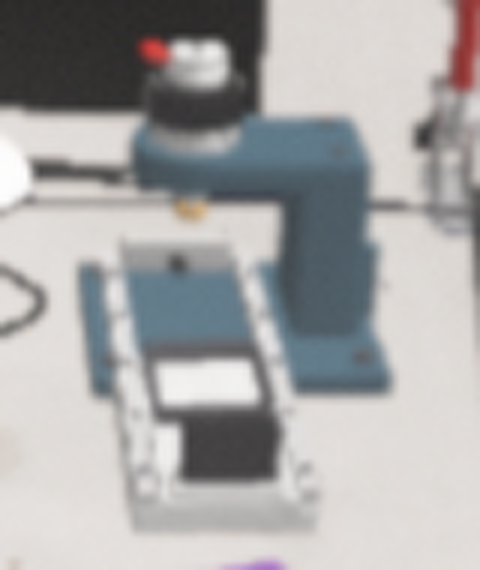

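View pics/s_cell.png

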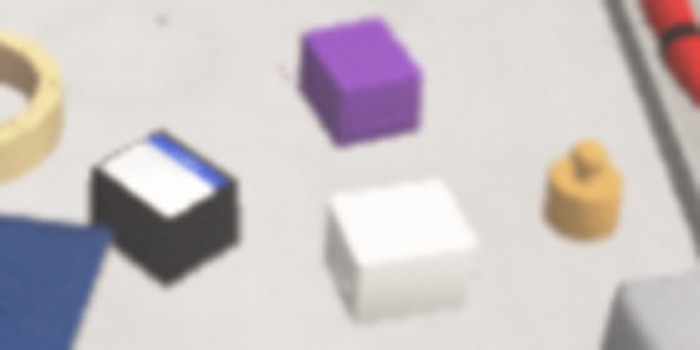

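```bash
cat > h.py <<'E'
import numpy as np, cv2
from rig import robot
CI={n:robot.camera_info(n) for n in("side","top")}
def cam(n):
    c=CI[n];K=np.array([[c["fx"],0,c["cx"]],[0,c["fy"],c["cy"]],[0,0,1.]])
    R=cv2.Rodrigues(np.array(c["rvec"]))[0];t=np.array(c["tvec"]);return K,np.array(c["dist"]),R,t
def rays(n,uv):
    K,d,R,t=cam(n);p=cv2.undistortPoints(np.float64(uv).reshape(-1,1,2),K,d).reshape(-1,2)
    D=np.c_[p,np.ones(len(p))]@R; return -R.T@t,D/np.linalg.norm(D,axis=1)[:,None]
def onz(n,uv,z):
    o,D=rays(n,uv); return o+D*((z-o[2])/D[:,2])[:,None]
def tri(uvs,uvt):
    o1,d1=rays("side",[uvs]);o2,d2=rays("top",[uvt]);d1=d1[0];d2=d2[0]
    A=np.c_[d1,-d2];s=np.linalg.lstsq(A,o2-o1,rcond=None)[0];a=o1+s[0]*d1;b=o2+s[1]*d2
    return (a+b)/2,np.linalg.norm(a-b)
def proj(n,P):
    K,d,R,t=cam(n);return cv2.projectPoints(np.float64(P).reshape(-1,3),R,t,K,d)[0].reshape(-1,2)
def uz(XY,f,x0,y0): return (np.float64(XY)+.5)/f-.5+[x0,y0]
E
python3 - <<'E'
from h import *
np.set_printoptions(precision=4,suppress=True)
print("campos",rays("top",[[0,0]])[0],rays("side",[[0,0]])[0])
ct=uz([(268,480),(352,396),(420,458),(338,545)],6,260,130)
cs=uz([(93,170),(162,130),(238,183),(168,220)],5,200,230)
T=onz("top",ct,.034);S=onz("side",cs,.034)
for n,P in(("top",T),("side",S)):
    print(n,P[:,:2].tolist(),P.mean(0),[np.linalg.norm(P[i]-P[(i+1)%4]) for i in range(4)])
# nest floor
nt=uz([(372,245),(497,235),(510,347),(383,357)],6,140,135)
for z in (.022,.033):
    P=onz("top",nt,z);print("nest",z,P[:,:2].tolist(),P.mean(0),[np.linalg.norm(P[i]-P[(i+1)%4]) for i in range(4)])
# knob top
k=uz([(162,262)],6,140,135);print("knob top", onz("top",k,.103+.010+.011+.018+.017))
ks=uz([(200,45)],6,230,140);print(tri(ks[0],k[0]))
w=uz([(280,90)],6,260,130);print("weight",onz("top",w,.03))
h=uz([(612,212),(636,318)],6,140,135);print("handletop",onz("top",h,.047))
E
```

```text
campos [ 0.3334 -0.0616  0.9629] [ 0.4971 -0.8423  0.5018]
top [[0.44034629819583493, -0.22078614830464469], [0.4783542687781189, -0.2604135641456985], [0.4498024678301398, -0.2902600614403088], [0.41081422720707017, -0.2513750152385527]] [ 0.4448 -0.2557  0.034 ] [np.float64(0.05490845029704958), np.float64(0.0413039796887685), np.float64(0.055064777535145645), np.float64(0.042518490062392535)]
side [[0.41867615183350837, -0.25871860891284415], [0.4453879796617734, -0.22914566817016557], [0.48010810939790405, -0.26305610067087803], [0.4527870220286834, -0.2885380379220802]] [ 0.4492 -0.2599  0.034 ] [np.float64(0.03985072860183177), np.float64(0.04853251323884968), np.float64(0.03736001794848063), np.float64(0.045307282106841804)]
nest 0.022 [[0.5385513713688403, 0.058633515228679656], [0.542961990270465, 0.0010648691941109317], [0.4905399857860169, -0.005186141488955631], [0.4862332696220195, 0.052763426491474405]] [0.5146 0.0268 0.022 ] [np.float64(0.057737358489532875), np.float64(0.05279338678970417), np.float64(0.05810938162840591), np.float64(0.052646383657126546)]
nest 0.033 [[0.5361530738019787, 0.05722772918355187], [0.5405121260362626, 0.0003321458836105101], [0.4887030124242482, -0.005845781226463856], [0.4844466481507028, 0.05142627047762435]] [0.5125 0.0258 0.033 ] [np.float64(0.057062323256434115), np.float64(0.052176153908083465), np.float64(0.057429996893826024), np.float64(0.05203086945984573)]
knob top [[0.5023 0.1237 0.159 ]]
(array([0.504 , 0.1237, 0.1603]), np.float64(0.003904246869375133))
weight [[ 0.6239 -0.2335  0.03  ]]
handletop [[ 0.5477 -0.0523  0.047 ]
 [ 0.4992 -0.0628  0.047 ]]
```

```bash
python3 - <<'E'
from h import *
np.set_printoptions(precision=4,suppress=True)
def cellmask(n,box):
    im=cv2.imread(f"pics/{n}0.png");x0,y0,x1,y1=box;c=im[y0:y1,x0:x1].astype(int)
    hsv=cv2.cvtColor(im[y0:y1,x0:x1],cv2.COLOR_BGR2HSV)
    return c,hsv
for n,box in(("top",(300,190,335,225)),("side",(214,252,252,290))):
    c,hsv=cellmask(n,box);v=hsv[...,2];print(n);
    for r in range(0,v.shape[0],1):print(' '.join('%3d'%a for a in v[r]))
E
```

```text
top
190 190 189 190 190 191 190 189 189 190 189 190 188 188 189 188 188 187 187 189 189 192 189 190 189 189 188 189 190 191 191 189 190 191 191
189 190 191 191 190 191 190 188 188 188 187 189 188 186 188 189 188 187 186 190 190 190 190 190 188 188 187 188 190 189 190 189 191 191 191
190 190 191 191 189 189 190 187 187 188 188 187 188 188 191 192 191 190 188 190 191 193 192 190 189 187 183 186 188 188 188 190 191 191 189
191 189 190 192 189 189 189 190 190 189 188 187 189 190 191 191 191 189 189 190 191 192 191 190 191 190 189 191 190 189 189 190 191 189 190
191 188 188 189 190 191 191 192 192 191 190 188 190 193 191 191 192 192 194 194 191 190 192 194 194 194 194 195 193 191 188 191 189 188 189
191 190 190 192 191 192 191 192 192 192 191 189 190 191 191 193 197 198 198 199 199 194 192 192 193 192 192 192 191 191 191 190 190 190 187
191 190 191 191 191 190 191 190 192 192 191 191 191 192 193 200 206 103   0  70 192 200 193 191 192 192 191 190 189 190 192 188 189 189 187
192 194 193 190 190 189 189 189 188 188 190 191 189 190 199 206 112  15   0  36  78 190 198 192 191 190 191 190 186 
[... 8884 characters left out ...]
 181 142 106  79  72  82 103 136 185 214 224 227 230 229 229 229 230 229 230 230 230 232 231
140 140 142 141 154 186 218 226 226 226 228 226 226 227 225 217 195 162 120 108 131 164 191 220 227 229 229 229 230 229 230 230 230 230 231 231 231 231
141 141 140 143 162 197 222 225 226 226 226 227 226 227 226 224 221 210 180 173 190 215 223 227 229 229 229 230 230 230 231 230 230 230 231 230 231 231
140 141 142 148 173 207 222 225 225 225 227 227 226 227 226 227 226 224 220 218 222 227 228 229 229 229 229 230 230 230 231 230 230 230 230 231 230 231
141 141 142 154 185 218 223 225 225 225 225 226 226 227 226 226 227 227 225 225 227 228 229 230 230 229 229 229 230 230 231 231 230 230 230 230 231 231
```

```bash
python3 - <<'E'
from h import *
np.set_printoptions(precision=4,suppress=True)
im=cv2.imread("pics/top0.png");v=cv2.cvtColor(im,cv2.COLOR_BGR2HSV)[190:225,300:335,2].astype(float)
def L(r):
    for c in range(0,34):
        if v[r,c]>=95>v[r,c+1]: return c+(v[r,c]-95)/(v[r,c]-v[r,c+1])
def R(r,start):
    for c in range(start,0,-1):
        if v[r,c]>=95>v[r,c-1]: return c-(v[r,c]-95)/(v[r,c]-v[r,c-1])
seg={"UL":([(L(r),r) for r in range(8,19)],0.),"LL":([(L(r),r) for r in range(21,29)],0.),
 "UR":([(R(r,31),r) for r in range(8,15)],.034),"LR":([(R(r,31),r) for r in range(17,25)],.034)}
ln={}
for k,(p,z) in seg.items():
    P=onz("top",np.float64(p)+[300,190],z)[:,:2]
    m=P.mean(0);d=np.linalg.svd(P-m)[2][0];n=np.array([-d[1],d[0]]);print(k,m,"ang mod90",np.degrees(np.arctan2(d[1],d[0]))%90,"res",np.abs((P-m)@n).max());ln[k]=(m,d)
th=np.mean([np.degrees(np.arctan2(ln[k][1][1],ln[k][1][0]))%90 for k in ln]);print(th)
a=np.radians(th);u=np.array([np.cos(a),np.sin(a)]);w=np.array([-u[1],u[0]])
# u ~ (.7,.7): UR? extents
for k in ln: print(k,ln[k][0]@u,ln[k][0]@w)
# UL line direction is (x+,y-)~w ; const along u. LR likewise const u ; LL,UR const w
U=[ln[k][0]@u for k in("UL","LR")];W=[ln[k][0]@w for k in("LL","UR")]
print("dims",abs(U[0]-U[1]),abs(W[0]-W[1]),"centre",np.mean(U)*u+np.mean(W)*w)
E
```

```text
UL [ 0.4627 -0.2442] ang mod90 46.25214831460747 res 0.0003345079248359007
LL [ 0.4304 -0.2393] ang mod90 45.77682650853731 res 0.00024651465986728124
UR [ 0.4634 -0.2776] ang mod90 48.09159103937708 res 0.0004006695087083127
LR [ 0.4374 -0.279 ] ang mod90 44.9585263368148 res 0.0003273683732957561
46.269773049834164
UL 0.14344546208793324 -0.5031485392260283
LL 0.12458219525856272 -0.47638937589689245
UR 0.11970052922171143 -0.5267229521859876
LR 0.1007724515804507 -0.5089215847224391
dims 0.04267301050748254 0.05033357628909518 centre [ 0.4468 -0.2585]
```

```bash
python3 - <<'E'
from h import *
np.set_printoptions(precision=4,suppress=True,linewidth=200)
im=cv2.imread("pics/top0.png");g=cv2.cvtColor(im,cv2.COLOR_BGR2GRAY).astype(float)
def cross(p0,p1,th):  # scan profile; return all crossings
    N=200;s=np.linspace(0,1,N);xs=p0[0]+s*(p1[0]-p0[0]);ys=p0[1]+s*(p1[1]-p0[1])
    pr=cv2.remap(g.astype(np.float32),xs.astype(np.float32)[None],ys.astype(np.float32)[None],cv2.INTER_LINEAR)[0]
    idx=np.where((pr[:-1]-th)*(pr[1:]-th)<0)[0];return [(xs[i],ys[i]) for i in idx],pr
c=np.array([214.,184.3])
ex=np.array([22.,-2.2])/22;ey=np.array([2.2,20.])/20  # image right (-y), image down (-x)
for name,d,o in(("-y",ex,ey),("+y",-ex,ey),("-x",ey,ex),("+x",-ey,ex)):
    A=[];B=[]
    for k in np.linspace(-5.5,5.5,12):
        q,pr=cross(c+o*k,c+o*k+d*15,120)
        if len(q)>=2:A.append(q[0]);B.append(q[1])
    for lab,Q,z in(("floor",A,.022),("rim",B,.033)):
        P=onz("top",Q,z)[:,:2];m=P.mean(0);dd=np.linalg.svd(P-m)[2][0]
        print(name,lab,len(Q),m,"yaw",np.degrees((np.arctan2(dd[1],dd[0])+np.pi/4)%(np.pi/2)-np.pi/4),"res",np.abs((P-m)@[-dd[1],dd[0]]).max())
E
```

```text
-y floor 12 [ 0.5157 -0.0001] yaw 6.764099168153647 res 0.0005174739014238638
-y rim 12 [ 0.514  -0.0049] yaw 7.033809243067549 res 0.0004380051421618628
+y floor 12 [0.5103 0.0561] yaw 6.5922971989881685 res 0.0005541609044784164
+y rim 12 [0.5078 0.0593] yaw 6.4705567432242725 res 0.0005208937855003933
-x floor 12 [0.4907 0.0214] yaw 6.603804373613983 res 0.0004337322804316302
-x rim 12 [0.4833 0.0197] yaw 6.333245070121251 res 0.0005816674211274657
+x floor 12 [0.5375 0.0269] yaw 6.0243125208299855 res 0.0002922410046715135
+x rim 12 [0.5421 0.0267] yaw 6.251960539816954 res 0.0005686753068906529
```

```bash
python3 - <<'E'
from h import *
np.set_printoptions(precision=4,suppress=True,linewidth=200)
yh=np.array([-.1128,.9936]);xh=np.array([.9936,.1128]);n=np.array([.5133,.0276])
f=n-.09*yh;print("face",f)
for z in(.0,.01,.02,.03,.04,.05,.06):
    p=np.array([[*(f+s*xh*.022),z] for s in(-1,1)])
    print(z,"side zoom",((proj("side",p)-[230,140]+.5)*6-.5).tolist(),"top zoom",((proj("top",p)-[140,135]+.5)*6-.5).tolist())
# ring: axis at heights in both zooms
a=n+.097*yh
for z in(.123,.142,.159):
    p=np.array([[*a,z]]);print(z,((proj("side",p)-[230,140]+.5)*6-.5).tolist(),((proj("top",p)-[140,135]+.5)*6-.5).tolist())
# weight, notebook edge heights
E
```

```text
face [ 0.5235 -0.0618]
0.0 side zoom [[173.37092360450947, 534.6406609052657], [272.44243494916975, 532.4273966128527]] top zoom [[639.1181866112631, 330.76046880152995], [628.0738180903431, 239.64167719618507]]
0.01 side zoom [[174.16457840772125, 515.3784440979024], [273.7277919984656, 513.2345299842852]] top zoom [[639.1566533783821, 327.05230146457524], [628.0008691189386, 235.04219679127834]]
0.02 side zoom [[174.9655677243494, 495.91853177404386], [275.02385642545414, 493.84575788009954]] top zoom [[639.1959253592734, 323.267836611512], [627.9264603819338, 230.34897328774542]]
0.03 side zoom [[175.77395631106276, 476.25878336721803], [276.33069961073966, 474.2589766324899]] top zoom [[639.2360280476893, 319.4046997118259], [627.8505477836397, 225.559120342212]]
0.04 side zoom [[176.5898086122204, 456.39704937554734], [277.64839148133706, 454.47207424542626]] top zoom [[639.2769880227103, 315.4604168724496], [627.7730854415427, 220.66963227735857]]
0.05 side zoom [[177.4131886943327, 436.3311724172536], [278.9770003751174, 434.4829314487106]] top zoom [[639.3188330069972, 311.4324095966396], [627.6940255952823, 215.67737787146228]]
0.06 side zoom [[178.24416017628755, 416.0589883694767], [280.3165928973774, 414.28942283424686]] top zoom [[639.36159192883, 307.31798920830784], [627.6133185100346, 210.5790937574164]]
0.123 [[189.74102653073282, 116.82358021284739]] [[180.90459163039844, 279.84615578477644]]
0.142 [[191.19123090629284, 80.70017538115326]] [[170.78094125263215, 270.5679066995428]]
0.159 [[192.5055565708501, 47.901542734365535]] [[161.3352412788472, 261.90903139170814]]
```

```bash
cat >> h.py <<'E'
def Rz(a):
    c,s=np.cos(a),np.sin(a);return np.array([[-s,c,0],[c,s,0],[0,0,-1.]])
YAW=.1134
yh=np.array([-np.sin(YAW),np.cos(YAW)]);xh=np.array([yh[1],-yh[0]])
nest=np.array([.5133,.0276]);axis=np.array([.5024,.124])
cell=np.array([.4472,-.2588]);CA=np.radians(46.3)
E
python3 - <<'E'
from h import *
np.set_printoptions(precision=3,suppress=True,linewidth=200)
print(robot.get_state()["time"])
for nm,p,z,angs in(("pick",cell,.034,[46.3,-133.7]),("place",nest,.06,[6.5,-173.5]),("ring",axis,.138,[103,103-105,-77,-77-105,60,-120])):
    for a in angs:
        q=robot.ik([*p,z],Rz(np.radians(a)));print(nm,a,q)
# notebook corner height
E
```

```text
0.1
pick 46.3 [ 0.824  0.54  -0.44   2.004  0.359  0.673  0.963]
pick -133.7 [ 0.412  0.501  0.064  2.018 -0.053  0.625 -1.822]
place 6.5 [ 0.362  0.519 -0.583  1.997  0.415  0.743 -0.359]
place -173.5 [-0.921  0.755  1.081  2.037 -0.875  0.907 -2.376]
ring 103 [ 0.568  0.593 -1.124  1.934  0.632  1.024  0.955]
ring -2 [ 0.366  0.453 -0.822  1.939  0.413  0.926 -0.695]
ring -77 [ 0.28   0.419 -0.708  1.941  0.343  0.904 -1.945]
ring -182 [ 0.543  0.569 -1.083  1.934  0.599  1.006  2.291]
ring 60 [ 0.445  0.495 -0.933  1.937  0.487  0.953  0.325]
ring -120 [ 0.132  0.378 -0.521  1.946  0.241  0.879 -2.608]
```

```bash
python3 - <<'E'
from h import *
np.set_printoptions(precision=4,suppress=True)
R=Rz(CA)
robot.move_ptp([*cell,.13],R)
robot.gripper_to(.072)
print(robot.move_linear([*cell,.034],velocity=.12,threshold=12))
s=robot.get_state();print(s["time"],s["ee_pos"],s["force"])
robot.gripper_to(.03)
s=robot.get_state();print(s["time"],s["opening"],s["force"],s["ee_pos"])
robot.move_linear([*cell,.12],velocity=.15)
s=robot.get_state();print(s["time"],s["opening"],s["force"],s["ee_pos"])
for n in("side","top"):
    cv2.imwrite(f"pics/{n}1.png",robot.grab_frame(n)[:,:,::-1])
t=cv2.imread("pics/top1.png"); s=cv2.imread("pics/side1.png")
cv2.imwrite("pics/a1.png",np.hstack([cv2.resize(t[150:270,250:370],None,fx=3.2,fy=3.2),cv2.resize(s[160:280,180:300],None,fx=3.2,fy=3.2)]))
E
```

```text
False
3.0167 [ 0.4476 -0.2589  0.0346] [ 0.0442 -0.4021  0.1981]
3.5667 0.043871029464452226 [1.0474 1.6015 4.6929] [ 0.4476 -0.2587  0.0342]
4.2917 0.04374751711186332 [-0.6037  0.5065 -2.7446] [ 0.4466 -0.2587  0.1192]
```

View pics/a1.png

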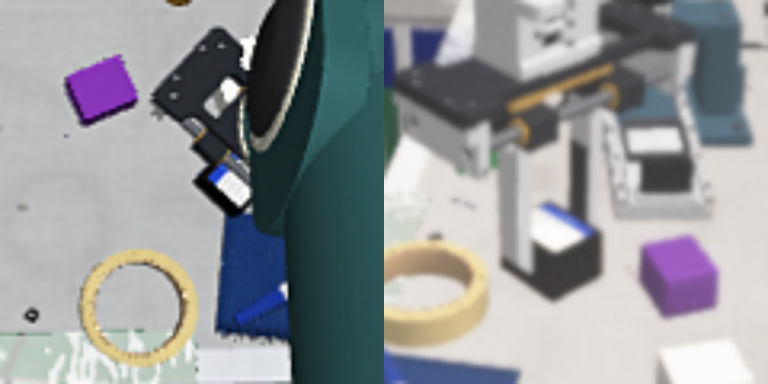

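```bash
python3 - <<'E'
from h import *
np.set_printoptions(precision=4,suppress=True)
R=Rz(YAW)
robot.move_ptp([*(nest),.125],R)
s=robot.get_state();print(s["time"],s["ee_pos"],s["force"])
for n in("side","top"):
    cv2.imwrite(f"pics/{n}2.png",robot.grab_frame(n)[:,:,::-1])
print(robot.move_linear([*nest,.085],velocity=.1))
robot.pause(.1); s=robot.get_state();print(s["time"],s["ee_pos"],s["force"])
print(robot.move_linear([*nest,.0565],velocity=.04,threshold=6))
robot.pause(.1);s=robot.get_state();print(s["time"],s["ee_pos"],s["force"],s["moment"],s["opening"])
for n in("side","top"):
    cv2.imwrite(f"pics/{n}3.png",robot.grab_frame(n)[:,:,::-1])
t=cv2.imread("pics/top3.png"); s=cv2.imread("pics/side3.png")
cv2.imwrite("pics/a3.png",np.hstack([cv2.resize(t[125:225,150:250],None,fx=3.9,fy=3.9),cv2.resize(s[140:240,215:315],None,fx=3.9,fy=3.9)]))
E
```

```text
5.5833 [0.5132 0.0266 0.1247] [ 0.4384 -0.3201 -2.4222]
False
6.3333 [0.5137 0.0276 0.0856] [ 0.4128 -0.5438 -3.535 ]
True
7.1167 [0.5129 0.0276 0.0566] [-1.5881 -0.1705  7.8165] [-0.0536  0.2349  0.0955] 0.04374998532251304
```

View pics/a3.png

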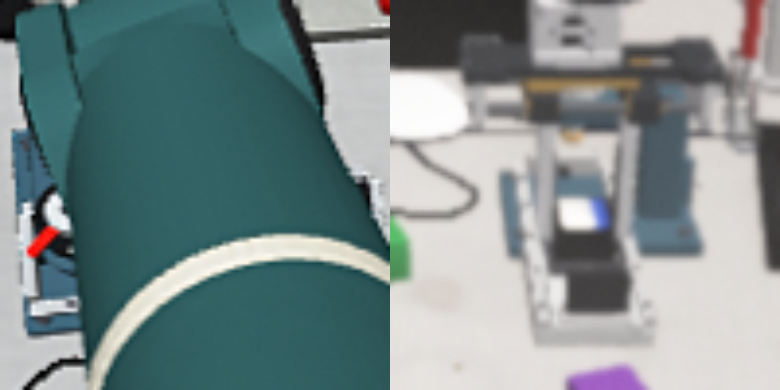

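```bash
python3 - <<'E'
from h import *
np.set_printoptions(precision=4,suppress=True)
robot.gripper_to(.062)
p=robot.get_state()["ee_pos"]
robot.move_linear([p[0],p[1],.13],velocity=.2)
q=nest-.16*yh
robot.move_linear([*q,.14],velocity=.25)
s=robot.get_state();print(s["time"],s["ee_pos"],s["force"],s["opening"])
for n in("side","top"):
    cv2.imwrite(f"pics/{n}4.png",robot.grab_frame(n)[:,:,::-1])
t=cv2.imread("pics/top4.png"); s=cv2.imread("pics/side4.png")
cv2.imwrite("pics/a4.png",np.hstack([cv2.resize(t[135:235,145:245],None,fx=3.9,fy=3.9),cv2.resize(s[140:240,215:315],None,fx=3.9,fy=3.9)]))
E
```

```text
9.0333 [ 0.5311 -0.1297  0.1394] [-0.0765 -0.0896  0.9415] 0.06222146893640715
```

View pics/a4.png

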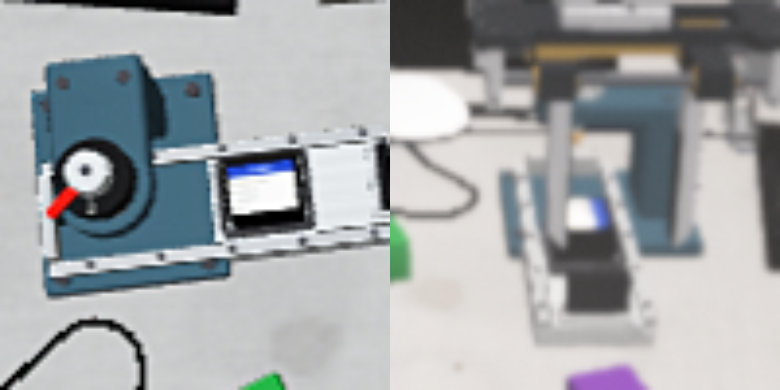

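```bash
python3 - <<'E'
from h import *
np.set_printoptions(precision=4,suppress=True)
robot.gripper_to(0.0)
q=nest-.125*yh
robot.move_linear([*q,.057],velocity=.15)
s=robot.get_state();print(s["time"],s["ee_pos"],s["force"])
t=axis-.085*yh
for i in range(3):
    r=robot.move_linear([*t,.057],velocity=.07,threshold=12)
    s=robot.get_state();d=(axis-s["ee_pos"][:2])@yh
    print(r,s["time"],s["ee_pos"],"dist to axis",d,"lat",(s["ee_pos"][:2]-axis)@xh,"F.y",s["force"][:2]@yh,s["force"])
    if not r or d<.105: break
for n in("side","top"):
    cv2.imwrite(f"pics/{n}5.png",robot.grab_frame(n)[:,:,::-1])
E
```

```text
10.9 [ 0.5279 -0.0969  0.0576] [0.6397 0.1724 0.9204]
True 12.4667 [0.5135 0.0254 0.0569] dist to axis 0.09927660786936895 lat -8.510071025976204e-05 F.y -6.322686640156612 [ 1.9006 -6.1471  4.5477]
```

```bash
python3 - <<'E'
from h import *
np.set_printoptions(precision=4,suppress=True)
t=axis-.085*yh
r=robot.move_linear([*t,.057],velocity=.03,threshold=12)
s=robot.get_state();d=(axis-s["ee_pos"][:2])@yh
print(r,s["time"],"dist to axis",d,"F",s["force"])
q=s["ee_pos"][:2]-.05*yh
robot.move_linear([*q,.057],velocity=.15)
robot.move_linear([*(q-.06*yh),.2],velocity=.25)
robot.gripper_to(.075)
s=robot.get_state();print(s["time"],s["force"],s["moment"])
for n in("side","top"):
    cv2.imwrite(f"pics/{n}6.png",robot.grab_frame(n)[:,:,::-1])
t=cv2.imread("pics/top6.png"); s=cv2.imread("pics/side6.png")
cv2.imwrite("pics/a6.png",np.hstack([cv2.resize(t[145:215,140:210],None,fx=5.6,fy=5.6),cv2.resize(s[140:240,215:315],None,fx=3.92,fy=3.92)]))
E
```

```text
True 12.7917 dist to axis 0.09929563127818433 F [ 0.9345 -2.7241  1.833 ]
15.25 [ 0.2959 -0.5266  0.8703] [ 0.0674 -0.0386 -0.0055]
```

View pics/a6.png

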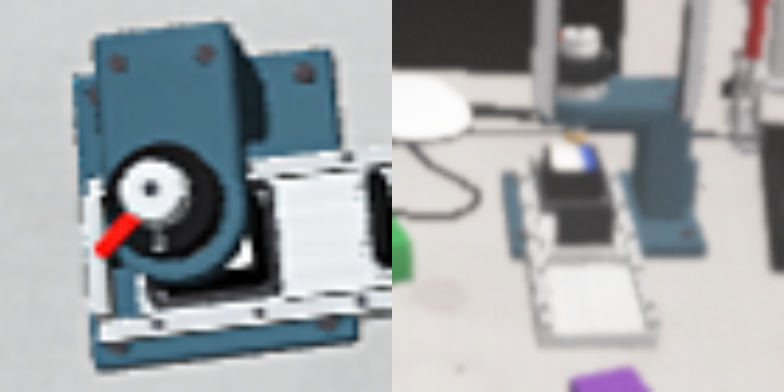

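```bash
python3 - <<'E'
from h import *
np.set_printoptions(precision=4,suppress=True)
im=cv2.imread("pics/top6.png");x0,y0=140,145;c=im[y0:215,x0:210]
big=cv2.resize(c,None,fx=8,fy=8,interpolation=cv2.INTER_CUBIC)
hsv=cv2.cvtColor(big,cv2.COLOR_BGR2HSV);v=hsv[...,2];S=hsv[...,1];H=hsv[...,0]
red=((S>150)&(v>110)&((H<8)|(H>172))).astype(np.uint8)
pts=np.argwhere(red)[:,::-1].astype(float)
ys,xs=np.mgrid[:v.shape[0],:v.shape[1]]
dark=((v<60)).astype(np.uint8);n,lab,st,ce=cv2.connectedComponentsWithStats(dark)
for i in range(1,n):
    if st[i,4]>1500: print(i,st[i],ce[i])
P=onz("top",uz(pts,8,x0,y0),.150)[:,:2]
r=P-axis;print("red centroid",P.mean(0),"rad max",np.hypot(*r.T).max(),"min",np.hypot(*r.T).min())
far=P[np.hypot(*r.T)>.028];a=np.arctan2(*(far.mean(0)-axis)[::-1]);print("tab az far",a,far.mean(0))
m=P.mean(0);d=np.linalg.svd(P-m,full_matrices=False)[2][0];print("red dir",np.arctan2(d[1],d[0]),"len",np.ptp((P-m)@d),"perp offset of axis",(axis-m)@[-d[1],d[0]])
for z,rr in((.124,.0245),(.142,.0245),(.159,.0145)):
    th=np.linspace(0,2*np.pi,60);Q=np.c_[axis[0]+rr*np.cos(th),axis[1]+rr*np.sin(th),0*th+z]
    uv=((proj("top",Q)-[x0,y0]+.5)*8-.5).astype(int);cv2.polylines(big,[uv],True,(0,255,255),1)
cv2.imwrite("pics/ring6.png",big)
s=cv2.imread("pics/side6.png");b2=cv2.resize(s[140:190,240:290],None,fx=10,fy=10,interpolation=cv2.INTER_CUBIC)
for z,rr in((.113,.032),(.124,.0245),(.142,.0245),(.159,.0145)):
    Q=np.c_[axis[0]+rr*np.cos(th),axis[1]+rr*np.sin(th),0*th+z]
    uv=((proj("side",Q)-[240,140]+.5)*10-.5).astype(int);cv2.polylines(b2,[uv],True,(0,255,255),1)
cv2.imwrite("pics/ring6s.png",b2)
E
```

```text
1 [ 330   58   50  152 4304] [355.2656 141.052 ]
3 [  145   205   176   167 11893] [249.3558 292.9158]
4 [ 210  231  189  197 9870] [336.1473 368.0534]
7 [ 526  242   34  140 3480] [544.3842 311.027 ]
red centroid [0.4845 0.1399] rad max 0.03537104797861558 min 0.013390150580584587
tab az far 2.4241721977841415 [0.4787 0.1447]
red dir 2.4383197903640137 len 0.02212341604277944 perp offset of axis 0.0005632486350473863
```

View pics/ring6.png

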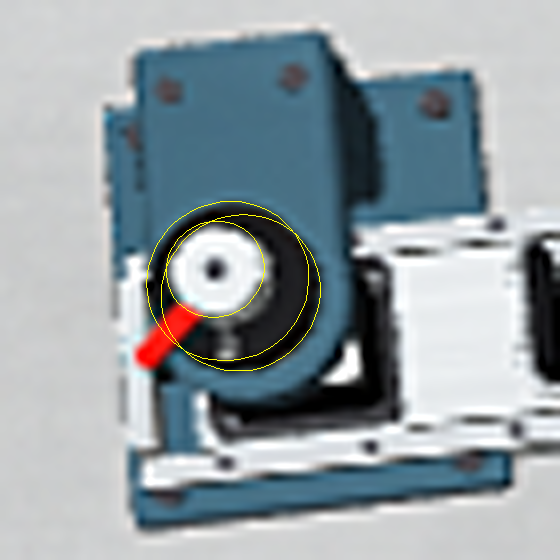

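View pics/ring6s.png

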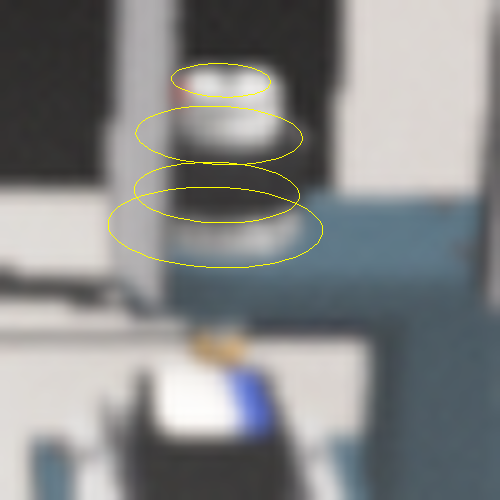

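```bash
cat >> h.py <<'E'
import json
def rot(d,settle=.12):
    """turn q7 by d; log"""
    q=np.array(robot.get_state()["qpos"]);
    try: q0=np.array(json.load(open("qcmd.json")))
    except Exception: q0=q
    q0[6]+=d; robot.goto_joints(q0); json.dump(q0.tolist(),open("qcmd.json","w"))
    robot.pause(settle)
    M=[];
    s=robot.get_state();R=s["tool_rot"];a=np.arctan2(R[1,1],R[0,1])
    print("t%.2f q7 %.4f cmd %.4f a %.4f Mz %.4f F %s xy %s op %.4f"%(s["time"],s["qpos"][6],q0[6],a,s["moment"][2],np.round(s["force"],1),np.round(s["ee_pos"],4),s["opening"]))
    return s,a
E
rm -f qcmd.json
python3 - <<'E'
from h import *
np.set_printoptions(precision=4,suppress=True)
a0=2.43-.62
robot.move_ptp([*axis,.205],Rz(a0))
robot.gripper_to(.078)
print(robot.move_linear([*axis,.137],velocity=.1,threshold=8))
robot.pause(.15);s=robot.get_state();print(s["time"],s["ee_pos"],s["qpos"],s["force"],s["moment"],s["opening"],s["tool_rot"][2])
for n in("side","top"):
    cv2.imwrite(f"pics/{n}7.png",robot.grab_frame(n)[:,:,::-1])
t=cv2.imread("pics/top7.png"); s=cv2.imread("pics/side7.png")
cv2.imwrite("pics/a7.png",np.hstack([cv2.resize(t[145:215,140:210],None,fx=5.6,fy=5.6),cv2.resize(s[140:210,230:300],None,fx=5.6,fy=5.6)]))
E
```

```text
False
17.75 [0.5027 0.124  0.1376] [ 0.3245  0.4361 -0.7665  1.9401  0.3799  0.9127  1.1775] [ 0.9981 -0.3446  0.4811] [ 0.0506 -0.0833 -0.0382] 0.07827832622069694 [-0.001  -0.0002 -1.    ]
```

View pics/a7.png

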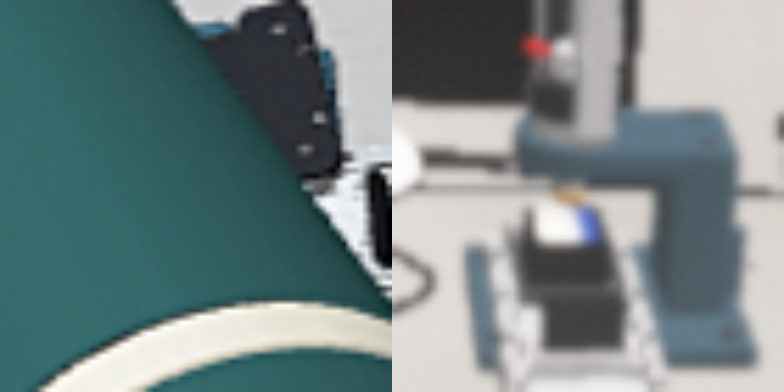

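```bash
python3 - <<'E'
from h import *
np.set_printoptions(precision=4,suppress=True)
print(robot.get_state()["moment"])
robot.gripper_to(.04)
robot.pause(.1);s=robot.get_state();print(s["time"],s["ee_pos"],s["force"],s["moment"],s["opening"])
for i in range(4): rot(-.06)
E
```

```text
[ 0.0744 -0.1582 -0.0009]
18.525 [0.5024 0.1241 0.137 ] [-0.0272 -0.0283  0.961 ] [ 0.1899 -0.024  -0.0221] 0.04798607956246568
t18.89 q7 1.1189 cmd 1.1174 a 1.7516 Mz -0.0146 F [-0.1  0.2  1.1] xy [0.5024 0.1241 0.137 ] op 0.0483
t19.26 q7 1.0593 cmd 1.0574 a 1.6920 Mz -0.0146 F [ 0.   1.7 -0.1] xy [0.5024 0.1242 0.137 ] op 0.0486
t19.62 q7 0.9993 cmd 0.9974 a 1.6321 Mz 0.0521 F [-0.4  1.9 -0. ] xy [0.5024 0.1242 0.137 ] op 0.0484
t19.99 q7 0.9393 cmd 0.9374 a 1.5721 Mz -0.0184 F [-0.5  3.  -1.1] xy [0.5024 0.1242 0.137 ] op 0.0487
```

```bash
python3 - <<'E'
from h import *
np.set_printoptions(precision=4,suppress=True)
rot(-.05,0)
for i in range(6):
    robot.pause(.01); s=robot.get_state(); print(s["time"],s["moment"][2],s["effort"][6],s["qpos"][6],s["joint_vel"][6])
for n in("side","top"):
    cv2.imwrite(f"pics/{n}8.png",robot.grab_frame(n)[:,:,::-1])
t=cv2.imread("pics/top8.png"); s=cv2.imread("pics/side8.png")
cv2.imwrite("pics/a8.png",np.hstack([cv2.resize(t[145:215,140:210],None,fx=5.6,fy=5.6),cv2.resize(s[140:210,230:300],None,fx=5.6,fy=5.6)]))
import rig;print([x for x in dir(robot) if not x.startswith('_')])
E
```

```text
t20.24 q7 0.8893 cmd 0.8874 a 1.5222 Mz 0.1016 F [-0.4  5.6  0.5] xy [0.5024 0.1243 0.137 ] op 0.0484
20.25 0.01729092858612523 -0.6117446534335613 0.8894307920053834 0.00884137616470198
20.2583 0.10719600229740828 -0.5187681689858437 0.8894307361045859 0.005992375126131912
20.2667 0.0933065421793283 -0.3678978234529495 0.8894959470092237 0.00292148766053526
20.275 0.04323231303387728 -0.26354326866567135 0.8894792984612426 0.001776220351424819
20.2833 0.05866640581219948 -0.19194517750293016 0.8895102752065783 0.0005338321113305389
20.2917 0.0735639806113312 -0.143474405631423 0.8895357136012523 -0.000601225857330697
['PlanningError', 'camera_info', 'get_state', 'goto_joints', 'grab_frame', 'gripper_to', 'ik', 'move_linear', 'move_ptp', 'pause', 'sign_off']
```

View pics/a8.png

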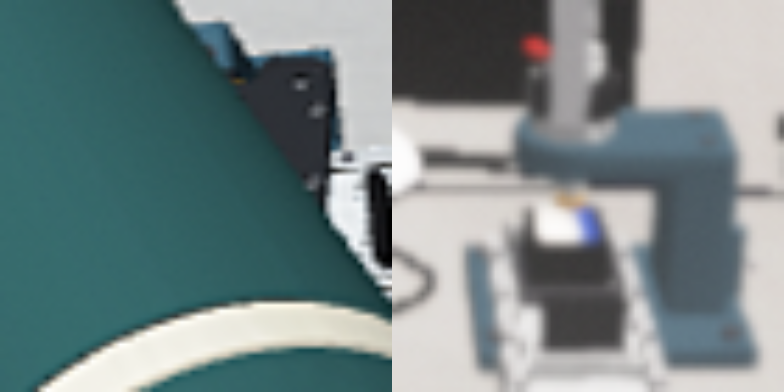

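```bash
python3 - <<'E'
from h import *
out=[]
for k in(6,7,8):
    s=cv2.imread(f"pics/side{k}.png");b=cv2.resize(s[165:195,250:280],None,fx=8.5,fy=8.5,interpolation=cv2.INTER_CUBIC)
    for z in(.056,.066,.076,.093):
        u=((proj("side",[[*axis,z]])[0]-[250,165]+.5)*8.5-.5);cv2.circle(b,tuple(int(x) for x in u),2,(0,255,0),-1)
    hsv=cv2.cvtColor(s[160:195,250:280],cv2.COLOR_BGR2HSV);m=(hsv[...,0]>8)&(hsv[...,0]<25)&(hsv[...,1]>70);
    w=np.argwhere(m);print(k,len(w),w.mean(0)+[160,250],w.min(0)+[160,250],w.max(0)+[160,250])
    out.append(b)
cv2.imwrite("pics/tip8.png",np.hstack(out))
E
```

```text
6 8 [174.5 261.5] [174 260] [175 263]
7 8 [174.5 261.5] [174 260] [175 263]
8 7 [175.42857143 261.28571429] [175 260] [176 263]
```

View pics/tip8.png

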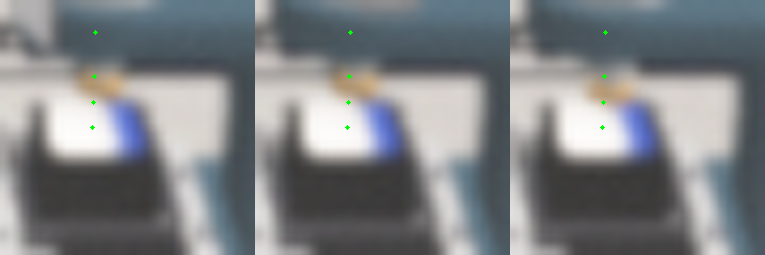

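```bash
python3 - <<'E'
from h import *
np.set_printoptions(precision=4,suppress=True)
rot(-.15,0)
for i in range(10):
    robot.pause(.0084 if i<6 else .04); s=robot.get_state(); print("%.3f Mz %.3f eff %.3f q %.5f v %.4f"%(s["time"],s["moment"][2],s["effort"][6],s["qpos"][6],s["joint_vel"][6]))
E
```

```text
t20.67 q7 0.7384 cmd 0.7374 a 1.3713 Mz -0.1875 F [-0.3  6.8 -0.5] xy [0.5024 0.1245 0.137 ] op 0.0485
20.675 Mz -0.213 eff -0.609 q 0.73856 v 0.0200
20.683 Mz -0.248 eff -0.439 q 0.73876 v 0.0183
20.692 Mz -0.244 eff -0.299 q 0.73886 v 0.0122
20.700 Mz -0.278 eff -0.186 q 0.73897 v 0.0101
20.708 Mz -0.277 eff -0.095 q 0.73904 v 0.0074
20.717 Mz -0.263 eff -0.022 q 0.73907 v 0.0075
20.758 Mz -0.284 eff 0.172 q 0.73920 v 0.0021
20.800 Mz -0.219 eff 0.229 q 0.73929 v 0.0022
20.842 Mz -0.259 eff 0.246 q 0.73933 v -0.0013
20.883 Mz -0.248 eff 0.250 q 0.73931 v 0.0011
```

```bash
python3 - <<'E'
from h import *
np.set_printoptions(precision=4,suppress=True)
s=robot.get_state();R=s["tool_rot"];a=np.arctan2(R[1,1],R[0,1]);print(a,s["qpos"])
robot.move_linear([*axis,.138],velocity=.002,frame=Rz(a-.06))
for i in range(8):
    s=robot.get_state();R=s["tool_rot"]; print("%.3f Mz %.3f eff %.3f q %.5f v %.4f a %.4f"%(s["time"],s["moment"][2],s["effort"][6],s["qpos"][6],s["joint_vel"][6],np.arctan2(R[1,1],R[0,1])))
    robot.pause(.0084 if i<5 else .04)
print(s["qpos"],s["force"],s["ee_pos"])
E
```

```text
1.3720686431167741 [ 0.324   0.4371 -0.7666  1.9405  0.3795  0.9122  0.7393]
21.367 Mz 0.210 eff -0.278 q 0.68942 v 0.0023 a 1.3147
21.375 Mz 0.237 eff -0.266 q 0.68943 v -0.0002 a 1.3147
21.383 Mz 0.210 eff -0.255 q 0.68941 v 0.0002 a 1.3147
21.392 Mz 0.243 eff -0.247 q 0.68945 v 0.0010 a 1.3147
21.400 Mz 0.231 eff -0.241 q 0.68948 v -0.0003 a 1.3147
21.408 Mz 0.221 eff -0.236 q 0.68947 v 0.0012 a 1.3147
21.450 Mz 0.238 eff -0.223 q 0.68947 v 0.0003 a 1.3147
21.492 Mz 0.249 eff -0.219 q 0.68947 v -0.0002 a 1.3147
[ 0.315   0.4328 -0.7542  1.9407  0.3708  0.9102  0.6895] [  5.8173   9.7162 -18.3127] [0.5023 0.1244 0.1373]
```

```bash
cat >> h.py <<'E'
A0=1.811
def turn(d,T,top=False):
    try: st=json.load(open("turn.json"))
    except Exception: st=dict(a=1.3121,k=0)
    st["a"]+=d; st["k"]^=1; z=.1373+.0002*st["k"]
    cur=robot.get_state()
    robot.move_linear([*axis,z],velocity=.0002/T,frame=Rz(st["a"]))
    json.dump(st,open("turn.json","w"))
    M=[];E=[]
    for i in range(4):
        s=robot.get_state();M.append(s["moment"][2]);E.append(s["effort"][6]);robot.pause(.0084)
    R=s["tool_rot"];a=np.arctan2(R[1,1],R[0,1])
    print("t%.2f turned %.3f lag %.4f Mz %.3f eff %.3f q7 %.3f F %s op %.4f"%(s["time"],A0-a,a-st["a"],np.mean(M),np.mean(E),s["qpos"][6],np.round(s["force"],1),s["opening"]),flush=True)
    return A0-a,np.mean(M)
E
rm -f turn.json
python3 - <<'E'
from h import *
for i in range(4): turn(-.08,.5)
cv2.imwrite("pics/side9.png",robot.grab_frame("side")[:,:,::-1])
out=[]
for k in(6,8,9):
    s=cv2.imread(f"pics/side{k}.png");b=cv2.resize(s[165:195,250:280],None,fx=8.5,fy=8.5,interpolation=cv2.INTER_CUBIC)
    hsv=cv2.cvtColor(s[160:195,250:280],cv2.COLOR_BGR2HSV);m=(hsv[...,0]>8)&(hsv[...,0]<25)&(hsv[...,1]>70);
    w=np.argwhere(m);print(k,len(w),w.mean(0)+[160,250]);out.append(b)
cv2.imwrite("pics/tip9.png",np.hstack(out))
E
```

```text
t21.88 turned 0.577 lag 0.0024 Mz 0.053 eff -0.297 q7 0.618 F [  2.3   8.5 -10.5] op 0.0483
t22.16 turned 0.657 lag 0.0022 Mz -0.005 eff -0.458 q7 0.546 F [ 1.8  8.8 -8.3] op 0.0484
t22.44 turned 0.737 lag 0.0023 Mz -0.025 eff -0.457 q7 0.475 F [  2.9   8.7 -10.8] op 0.0489
t22.73 turned 0.817 lag 0.0023 Mz 0.002 eff -0.460 q7 0.404 F [ 3.5  9.1 -7.5] op 0.0485
6 8 [174.5 261.5]
8 7 [175.42857143 261.28571429]
9 3 [177. 261.]
```

View pics/tip9.png

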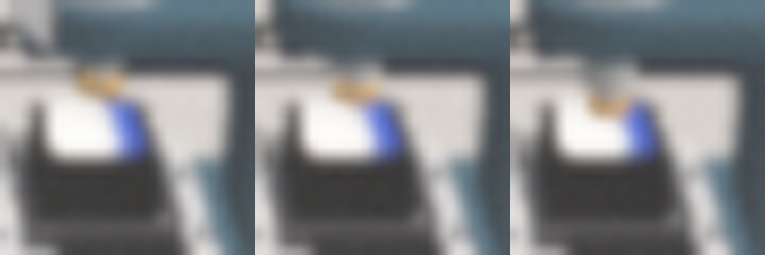

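```bash
sed -i 's/z=.1373+.0002\*st\["k"\]/z=.1370+.0006*st["k"]/; s/velocity=.0002\/T/velocity=.0006\/T/' h.py; python3 - <<'E'
from h import *
for i in range(3): turn(-.04,.5)
turn(-.02,.5);turn(-.02,.5)
E
```

```text
t23.06 turned 0.856 lag 0.0027 Mz 0.125 eff -0.371 q7 0.368 F [  5.1  10.  -13.7] op 0.0486
t23.44 turned 0.896 lag 0.0028 Mz 0.203 eff -0.277 q7 0.332 F [ 1.9  8.7 -4. ] op 0.0485
t23.82 turned 0.936 lag 0.0028 Mz 0.177 eff -0.280 q7 0.297 F [  5.4  10.  -12.7] op 0.0489
t24.21 turned 0.956 lag 0.0029 Mz 0.226 eff -0.282 q7 0.278 F [ 1.9  9.7 -3.4] op 0.0485
t24.59 turned 0.976 lag 0.0030 Mz 0.239 eff -0.285 q7 0.261 F [  5.7  10.5 -13.8] op 0.0484
```

```bash
python3 - <<'E'
from h import *
b=None
for i in range(9):
    t,m=turn(-.04,.5)
    if m>.3: break
E
```

```text
t24.98 turned 1.016 lag 0.0029 Mz 0.178 eff -0.278 q7 0.224 F [ 2.4  9.5 -3. ] op 0.0483
t25.36 turned 1.056 lag 0.0028 Mz 0.179 eff -0.281 q7 0.189 F [  6.7  10.3 -15.5] op 0.0485
t25.74 turned 1.096 lag 0.0029 Mz 0.179 eff -0.278 q7 0.153 F [ 2.1  9.1 -4. ] op 0.0484
t26.12 turned 1.136 lag 0.0029 Mz 0.190 eff -0.281 q7 0.117 F [  5.5  10.8 -14.3] op 0.0483
t26.51 turned 1.176 lag 0.0029 Mz 0.168 eff -0.279 q7 0.081 F [ 2.6  9.7 -4.8] op 0.0484
t26.89 turned 1.216 lag 0.0029 Mz 0.181 eff -0.282 q7 0.045 F [  6.7  11.1 -14.8] op 0.0486
t27.27 turned 1.256 lag 0.0029 Mz 0.208 eff -0.279 q7 0.009 F [ 3.6  9.8 -5.8] op 0.0484
t27.66 turned 1.296 lag 0.0029 Mz 0.186 eff -0.282 q7 -0.027 F [  8.7  11.8 -17.2] op 0.0483
t28.04 turned 1.336 lag 0.0029 Mz 0.181 eff -0.279 q7 -0.064 F [ 4.4 10.3 -5.9] op 0.0482
```

```bash
cat >> h.py <<'E'
axis=np.array([.5027,.1246])
E
python3 - <<'E'
from h import *
st=json.load(open("turn.json"))
robot.gripper_to(.078)
robot.move_linear([*axis,.182],velocity=.2)
s=robot.get_state();print(s["time"],s["force"])
for n in("side",):
    cv2.imwrite(f"pics/{n}10.png",robot.grab_frame(n)[:,:,::-1])
q=np.array(s["qpos"]);
robot.move_ptp([*axis,.182],Rz(1.80))
q2=robot.get_state()["qpos"];print(q2)
robot.move_linear([*axis,.1373],velocity=.12,threshold=8)
robot.gripper_to(.04)
s=robot.get_state();print(s["time"],s["force"],s["moment"],s["opening"],s["ee_pos"])
json.dump(dict(a=1.80,k=0),open("turn.json","w"))
E
```

```text
29.075 [ 0.12916468  1.00217464 -0.15598719]
[ 0.39419508  0.38987189 -0.84776612  1.90033072  0.34415367  1.00415599
  1.19341133]
31.3917 [-0.18771528 -3.24674702  4.98481919] [-0.75063282 -0.1011597  -0.02558855] 0.04842477310509047 [0.50290014 0.12426204 0.13750574]
```

```bash
python3 - <<'E'
import cv2
s=cv2.imread("pics/side10.png");cv2.imwrite("pics/z10.png",cv2.resize(s[140:200,235:295],None,fx=9,fy=9,interpolation=cv2.INTER_CUBIC))
E
```

```text
(no output)
```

View pics/z10.png

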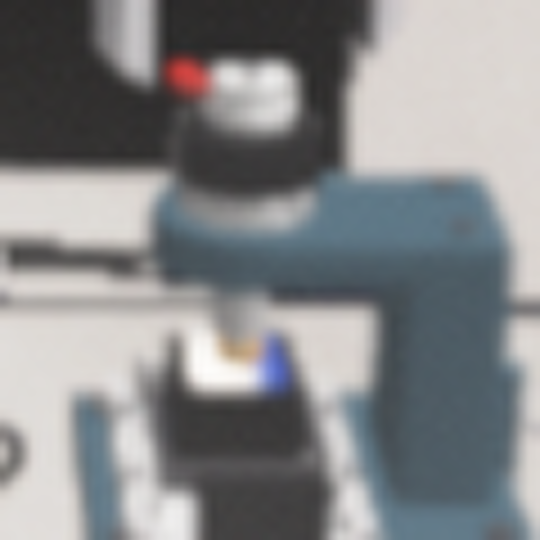

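```bash
sed -i 's/^A0=1.811/A0=1.80/' h.py; python3 - <<'E'
from h import *
for i in range(10):
    t,m=turn(-.04,.5)
    if m>.25: break
E
```

```text
t31.67 turned 0.039 lag 0.0007 Mz 0.103 eff -0.457 q7 1.109 F [ 2.4 -4.2  0.4] op 0.0484
t32.05 turned 0.080 lag -0.0001 Mz 0.146 eff -0.264 q7 1.072 F [-1.  -5.6 11.6] op 0.0482
t32.43 turned 0.120 lag -0.0001 Mz 0.204 eff -0.265 q7 1.038 F [ 2.7 -4.   0.5] op 0.0485
t32.82 turned 0.160 lag -0.0001 Mz 0.165 eff -0.275 q7 1.002 F [-1.5 -5.7 10.9] op 0.0484
t33.20 turned 0.200 lag -0.0002 Mz 0.201 eff -0.282 q7 0.967 F [ 2.3 -4.4 -0. ] op 0.0481
t33.58 turned 0.240 lag -0.0001 Mz 0.205 eff -0.296 q7 0.931 F [-1.3 -6.2 11.9] op 0.0487
t33.97 turned 0.280 lag -0.0004 Mz 0.239 eff -0.305 q7 0.896 F [ 2.1 -4.8  1.8] op 0.0486
t34.35 turned 0.320 lag -0.0004 Mz 0.241 eff -0.319 q7 0.860 F [-0.2 -6.1 12.1] op 0.0485
t34.73 turned 0.361 lag -0.0005 Mz 0.201 eff -0.328 q7 0.825 F [ 1.7 -4.3  1.3] op 0.0484
t35.12 turned 0.400 lag -0.0005 Mz 0.253 eff -0.341 q7 0.789 F [-1.1 -6.3 12.1] op 0.0488
```

```bash
python3 - <<'E'
from h import *
for i in range(5):
    t,m=turn(-.04,.5)
turn(-.03,.5)
E
```

```text
t35.50 turned 0.441 lag -0.0007 Mz 0.241 eff -0.350 q7 0.754 F [ 2.3 -4.9  2.5] op 0.0481
t35.88 turned 0.481 lag -0.0010 Mz 0.282 eff -0.365 q7 0.717 F [-1.4 -6.2 12.3] op 0.0485
t36.27 turned 0.521 lag -0.0010 Mz 0.288 eff -0.373 q7 0.682 F [ 2.6 -4.3  2.3] op 0.0483
t36.65 turned 0.561 lag -0.0013 Mz 0.260 eff -0.388 q7 0.645 F [-1.4 -6.3 12.5] op 0.0485
t37.03 turned 0.601 lag -0.0013 Mz 0.298 eff -0.395 q7 0.610 F [ 2.8 -4.7  4. ] op 0.0479
t37.42 turned 0.631 lag -0.0015 Mz 0.365 eff -0.412 q7 0.583 F [-1.4 -6.4 12.5] op 0.0482
```

```bash
python3 - <<'E'
from h import *
robot.gripper_to(.078)
robot.move_linear([*axis,.2],velocity=.15)
robot.move_linear([*(axis-.22*yh),.22],velocity=.25)
s=robot.get_state();print(s["time"],s["force"])
for n in("side","top"):
    cv2.imwrite(f"pics/{n}11.png",robot.grab_frame(n)[:,:,::-1])
t=cv2.imread("pics/top11.png"); s=cv2.imread("pics/side11.png");t0=cv2.imread("pics/top6.png")
r=lambda x,f:cv2.resize(x,None,fx=f,fy=f,interpolation=cv2.INTER_CUBIC)
cv2.imwrite("pics/a11.png",np.hstack([r(t0[145:215,140:210],3.7),r(t[145:215,140:210],3.7),r(s[140:210,230:300],3.7)]))
im=t;c=im[145:215,140:210];big=r(c,8);hsv=cv2.cvtColor(big,cv2.COLOR_BGR2HSV);v,S,H=hsv[...,2],hsv[...,1],hsv[...,0]
red=((S>150)&(v>110)&((H<8)|(H>172)));pts=np.argwhere(red)[:,::-1].astype(float)
P=onz("top",uz(pts,8,140,145),.150)[:,:2];m=P.mean(0);d=np.linalg.svd(P-m,full_matrices=False)[2][0];print("red",m,np.arctan2(d[1],d[0]))
# weight before/after
for k in("0","11"):
    g=cv2.imread(f"pics/top{k}.png");h=cv2.cvtColor(g,cv2.COLOR_BGR2HSV)[130:160,290:325];mm=(h[...,0]>12)&(h[...,0]<25)&(h[...,1]>100);w=np.argwhere(mm);print(k,len(w),w.mean(0) if len(w) else 0)
    g=cv2.imread(f"pics/side{k}.png");h=cv2.cvtColor(g,cv2.COLOR_BGR2HSV)[255:285,300:335];mm=(h[...,0]>12)&(h[...,0]<25)&(h[...,1]>100);w=np.argwhere(mm);print(k,"side",len(w),w.mean(0) if len(w) else 0)
E
```

```text
39.675 [ 0.50451183 -0.08269885  0.14508481]
red [0.48451241 0.13991056] 2.438152605378158
0 120 [14.75833333 16.04166667]
0 side 194 [13.01546392 16.6185567 ]
11 0 0
11 side 195 [13.05641026 16.60512821]
```

View pics/a11.png

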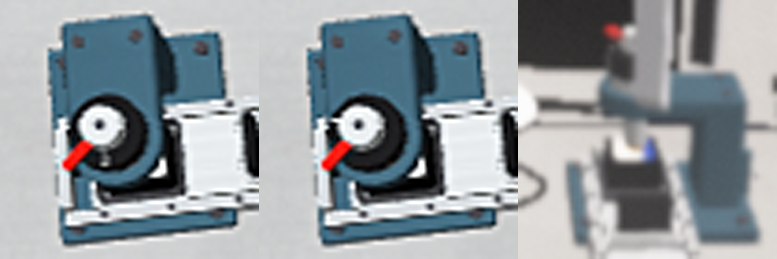

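```bash
python3 - <<'E'
from h import *
robot.pause(.3); robot.sign_off()
E
```

```text
the job is handed in; nothing more can be done
```

The force cell is in the nest, the carriage is home, and the plunger bears on the cell with an estimated 15 N. I handed the job in at about 40 s; sign-off gives no verdict.

**What I did**
- **Cell:** I set it squarely in the nest. The gripper height put its base on the nest floor, and both cameras showed it seated before I pushed.
- **Carriage:** I pushed it until it hit a hard stop. A second push stopped at the same place to within 0.02 mm.
- **Ring:** I turned only the outer ring clockwise, regripping once on the way so the fingers stayed clear of the red tab. I felt touch-down at about 1.47 rad and went 0.50 rad further, then let go and backed off.

**Last checks**
- **Force:** Joint-7 torque rose 0.147 N m above its free-turning level, which fits about 15 N. The slope was 0.28 N m/rad rather than the 0.30 given. The wrist moment agreed but was noisier.
- **Early torque readings:** I discarded the first ones, because fast steps overshot and the torque vanished at rest. The readings I used came from slow steps.
- **Touch-down point:** An estimate from the side camera put it about 0.3 rad later than I felt it. I went by feel.
- **Fine tab:** Its direction is unchanged (2.438 rad before and after the turning).
- **Brass weight:** It has not moved in the side view. The arm hid it in the last top view, so that second check failed.
- **Wrist force:** At each reading it stayed below about 20 N, and the gripper was clear of everything at hand-in.

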